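# Lock the bench torch's foot with the T-handled fork key

### The arm

A 6-joint arm with a two-finger parallel gripper is mounted at the origin on the work surface. World frame = base frame: x ahead of the robot, y to its left, z up, the work surface at z = 0. Lengths are in m, angles in degrees, forces in N, time in s.
With the tool pointing down it reaches from about 0.3 to 0.775 m from the base axis. Payload 14.6 kg.
Tool frame: the origin (TCP) lies on the mounting face of the last link; the fingertips stand 173 mm ahead of it and the grasp point (between the pads) lies 155 mm ahead of it; x points along the fingers, y is the direction in which the jaws open and shut, and the axes are right-handed (so a half turn about x gives the same grasp; the last joint's range is limited). The gripper opens to 85 mm and grips with 20 to 120 N. Pads are 22 mm wide; open, the fingers measure 114 mm over their backs; the gripper's body (76 mm by 85 mm) begins 54 mm behind the grasp point. The pads swing forward as they close: fully open they stand 13 mm farther back than shut.
Start: joints at [-75.493, 17.183, 87.147, -0, 75.671, -3.816], TCP at [0.173, -0.522, 0.405] pointing down, gripper open.
Joint ranges: [-173.82, 173.82], [-45.26, 126.66], [13.44, 144.39], [-59.66, 239.66], [0, 175.72], [-146.38, 146.38]. Speed limits (degrees/s): [127.2, 127.2, 147.25, 180, 180, 180].

### API

Orientations are given as [roll, pitch, yaw] about the fixed x, y, z axes, in that order (R = Rz(yaw) Ry(pitch) Rx(roll)).
In Python, from workcell import arm gives the robot as it stands.
- The arm moves only by the shell command python3 -m inch 'ROWS' [FORCE]. ROWS is JSON, a list of rows, each a list of 5 numbers: the shift along the tool's x, y, z in mm, then the turn about the tool's x in rad, then the opening in per cent of the stroke, from 0 (shut) to 100 (fully open). A call has 1 to 12 rows; each row shifts and turns the commanded pose from where the row before left it, along the tool's axes as they then stand; what a row does not reach is not made up. A row lasts 1/8 s, in which the tool goes at most 62.5 mm and 10.7 degrees, less where a joint would pass 70% of its speed; a pose out of reach is approached as far as the arm can. A call with a gripper value outside its range is refused whole. The fingers move at their own pace and stop on an object; FORCE is the grip in N (left out, the last holds). Time passes only in rows, so rows that do not move let the fingers close. It gives the time, the measured TCP pose, the force and the opening at its end, in the units of the state.
- arm.state(): the state, without advancing time (a new reading comes with each control period).
- arm.camera(name): name is "scene" or "side" or "wrist"; returns a dict with "color" (420x560x3 uint8, red, green, blue), "fx", "fy", "cx", "cy" (pixels), "dist" ([k1, k2, p1, p2, k3] as OpenCV has them; the pictures are not rectified), "cam_to_world" (4x4, takes a point from camera to world coordinates); the wrist camera has in their place "T_tool_cam" (4x4, takes a point from camera to tool coordinates, whose origin is the TCP and whose axes are the tool frame's). Camera axes: x right, y down, z forward; pixel columns grow to the right and rows downward; lengths in m; the calibration is good to about 2 mm. A picture is of the moment at which its call begins: read the wrist's pose just before it. There is no depth.
- arm.close_job(): hands the job in, once; it reports no verdict.
The state is a dict: "time": time; "qpos": joint angles; "joint_velocities": joint speeds; "effort": joint torques, N m; "position": TCP position; "orientation": TCP orientation; "force": force on the tool from outside, world axes, zero at the start; "ft_torque": the same for the moment, N m; "gripper_width": opening from 0.0 (shut) to 1.0 (fully open).
Only numpy, scipy, OpenCV 4.12 (cv2) and the standard library are available. Lean on these libraries where they do the work, as an engineer would, in place of code of your own. Each camera call takes 0.05 s, during which the arm holds its last target.

### The job

At this glass-bead bench the torch stand is still loose: its lock is a small bar sunk at the bottom of the round well in the stand. Take the T-handled key with the thick forked end from its wooden holder, lower its fork fully over the bar, turn the lock clockwise (seen from above) until it stops, and leave the key standing in the well. Leave the other, thin-shanked T-handled tool standing in its holder.

Things in the scene. Friction and masses are not known exactly. Their poses are not given: they have to be found in the camera images.
- key: Fork key, steel, 131 mm tall, 0.2-0.33 kg, upright in a 14 mm deep socket of an 80 x 80 x 24 mm wooden holder. Origin: centre of underside; z up. Crossbar along x: 80 long, 14 wide, 16 high, centre 123 above origin. Shank 14 thick; head 33 across from 45 mm down. Fork: lowest 23 mm, two prongs 9 thick, 24 long, slot 15 wide, open below, parallel to the crossbar. Half turns are alike.
- driver: Bystander, leave alone: T-handled driver with the same crossbar but a thin 8 mm shank and no thick head, in a 60 x 60 x 50 mm wooden block; 96 mm tall, foot 10 mm and top 106 mm above the bench. Origin: centre of underside, z up, x along the crossbar. Key and driver may stand in either of two places 120 to 220 mm apart.
- bar (a point): Top centre of the lock's brass bar, on the well's axis, 34 mm above the bench. x along the bar, z up; turns with the lock. Bar 34 long, 8 thick, round-topped, 16 high on a flat disc, where the prongs come to stand (crossbar centre then 141 mm above the bench). Well 47 mm wide, its top 12 mm a funnel to 66 mm; rim 72 mm up. Torch, under 160 mm tall, on the same fixed grey stand 160 mm from the well.
- lock (a joint): Angle of the lock, rad: starts between 0 and 0.2 (loose), grows clockwise seen from above, hard stop (locked) at 1.05, with the bar parallel to the long side of the stand's 120 x 290 mm foot plate. Dry friction about 0.12 N m, no spring. The fork has about 0.3 rad of play on the bar each way.

How it is judged (in metres and radians):
On the way, in this order (a step that is already met when the one before it is completed fails the run):
1. the key's fork is fully down over the bar in the well (horizontal distance between key and bar below 0.012 m and z of key in the frame of bar below -0.01 m and angle between key's own z axis and vertical below 0.18 rad), for 0.2 s.
2. the lock is turned to its stop with the key on it (all of step 1 and value of joint lock above 0.875 rad), for 0.2 s.
At the end, for the whole second after the job is handed in: The lock is within 10 degrees of its stop (above 0.875 rad), the key stands at rest with its fork down over the bar (foot at least 10 mm below the bar's top, within 12 mm of the axis, leaning less than 10 degrees), and the other T-handled tool still stands within 20 mm of its place (all of step 2 and linear speed of key below 0.02 m/s and distance of driver from where it was at the start of the episode below 0.02 m and angle between driver's own z axis and vertical below 0.2 rad); the robot touches nothing.
It fails at once if the other T-handled tool is pulled out, tipped or knocked aside (distance of driver from where it was at the start of the episode above 0.02 m or angle between driver's own z axis and vertical above 0.2 rad).
It also fails if it takes over 48 s, if anything falls off the work surface, if the arm or the gripper's body presses on something with over 40 N, if the wrist force passes 120 N, or if a joint passes its speed limit or range.

## Working session

There is one attempt and no reset: what is moved stays moved. The work goes in short steps, Python scripts to look and compute and a shell command to move; the robot and the scene stay as the last step left them, time stands still between calls to the robot, and variables do not carry over. Pictures are saved under pics/ and viewed, and the job is handed in when it is done.

```bash
ls; mkdir -p pics
python3 - <<'E'
from workcell import arm
import cv2
for n in ("scene","side","wrist"):
    s=arm.state(); c=arm.camera(n); cv2.imwrite(f"pics/{n}0.png",c["color"][:,:,::-1])
    print(n,c["fx"],c["fy"],c["cx"],c["cy"],c["dist"],c.get("cam_to_world",c.get("T_tool_cam")))
print(s)
E
```

```text
pics
scene 393.3546291774839 393.3546291774839 280.3557633593372 210.34012222910107 [-0.0377104  0.         0.         0.         0.       ] [[ 0.44508755  0.69490676 -0.56480233  0.8909304 ]
 [ 0.89543157 -0.35239236  0.27206972 -0.20564467]
 [-0.00996894 -0.62683668 -0.7790869   0.55271619]
 [ 0.          0.          0.          1.        ]]
side 531.4392334880471 531.4392334880471 284.0393879444021 215.6419051213877 [-0.18408975  0.          0.          0.          0.        ] [[-0.99916399 -0.02966943  0.02812539  0.48722717]
 [-0.04086175  0.74626119 -0.66439788  0.58412585]
 [-0.00127658 -0.6649917  -0.74684966  0.73522983]
 [ 0.          0.          0.          1.        ]]
wrist 325.1034228202438 325.1034228202438 275.79808899544906 210.92095620845888 [-0.04792118  0.          0.          0.          0.        ] [[ 1.06840516e-03 -2.96752326e-01  9.54953881e-01  3.11470263e-02]
 [ 9.99999419e-01  1.78961389e-04 -1.06318991e-03  4.95234106e-04]
 [ 1.44604207e-04  9.54954462e-01  2.96752345e-01 -7.51788264e-02]
 [ 0.00000000e+00  0.00000000e+00  0.00000000e+00  1.00000000e+00]]
{'time': 0.1, 'qpos': array([-7.54928948e+01,  1.72124767e+01,  8.71788446e+01, -9.26597772e-04,
        7.56705240e+01, -3.81741119e+00]), 'joint_velocities': array([ 0.04358183, -0.03083067, -0.04594196,  0.17178592,  0.00752107,
        0.05120839]), 'effort': array([ 2.42299189e-03, -5.44376922e+01, -3.62370694e+01, -8.87820420e-06,
        2.95351267e-03,  8.16476273e-06]), 'position': array([ 0.17289212, -0.5220791 ,  0.40416214]), 'orientation': array([-92.98597212,  89.93814817, 105.3387741 ]), 'force': array([-0.39189647,  0.09630341, -0.98672745]), 'ft_torque': array([-0.04796031, -0.00253728, -0.03672677]), 'gripper_width': 0.9977689004980109}
```

View pics/scene0.png

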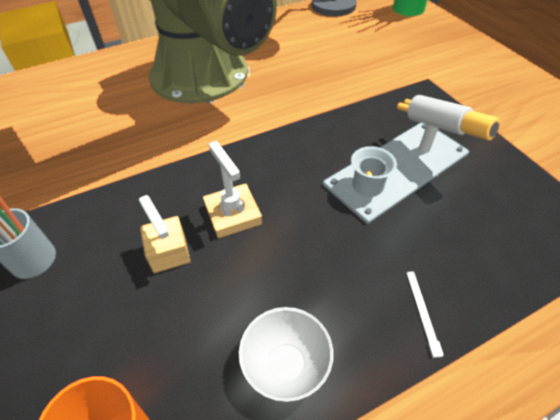

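View pics/side0.png

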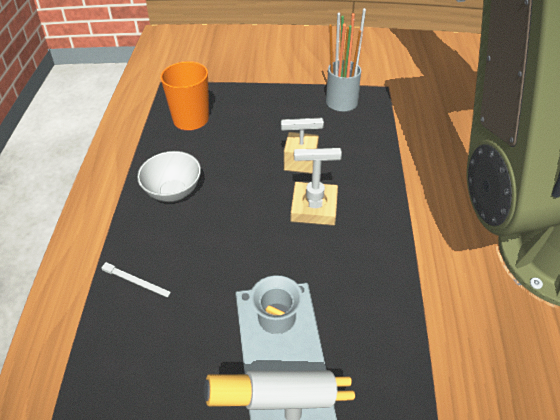

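View pics/wrist0.png

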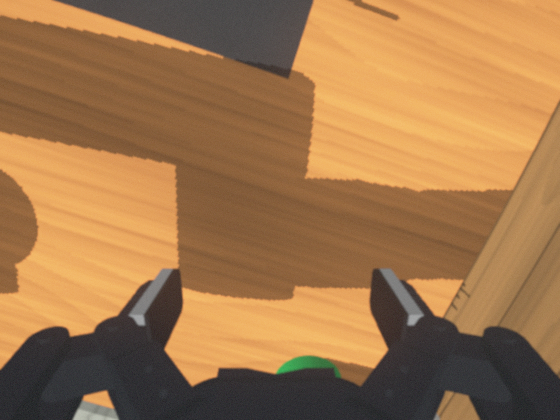

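The key, with its thick grey head, is in the wide low holder: handle at scene (224,160), side (317,155). The driver is in the taller block at scene (153,215), side (302,125). The well is at scene (372,165), side (276,300), with the yellow bar visible inside. I'll zoom in to measure.

Run:
```python
import cv2
s=cv2.imread("pics/side0.png"); c=cv2.imread("pics/scene0.png")
def z(im,x,y,w,h,k,n): cv2.imwrite(n,cv2.resize(im[y:y+h,x:x+w],None,fx=k,fy=k,interpolation=cv2.INTER_CUBIC))
z(s,270,110,100,120,5,"pics/sk.png"); z(s,225,265,110,80,7,"pics/sw.png")
z(c,190,130,90,110,5,"pics/ck.png"); z(c,310,110,130,115,6,"pics/cw.png")
```

```text
(no output)
```

View pics/sk.png

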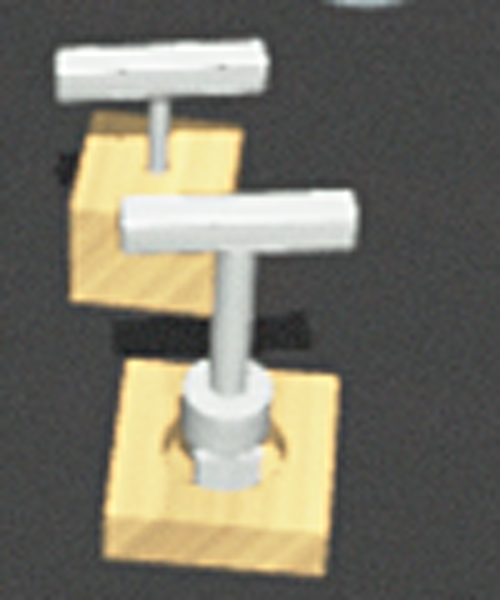

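View pics/sw.png

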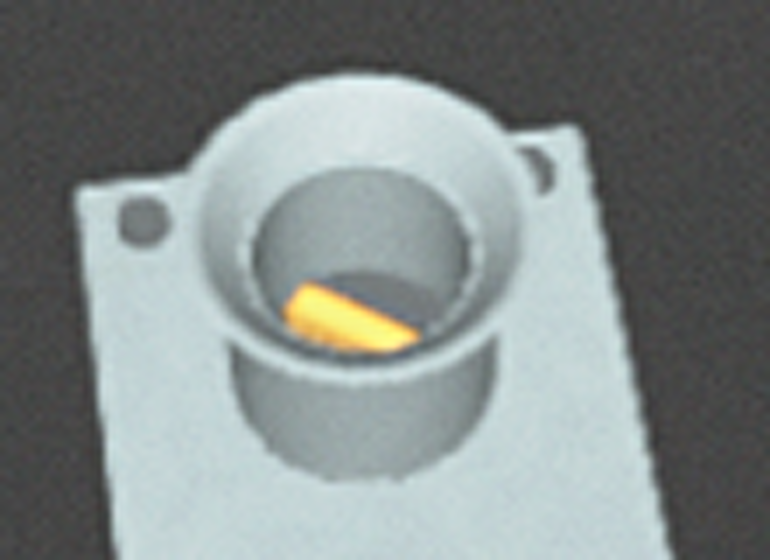

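View pics/ck.png

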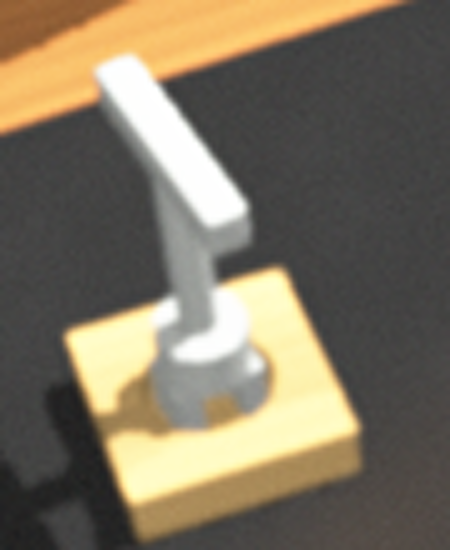

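View pics/cw.png

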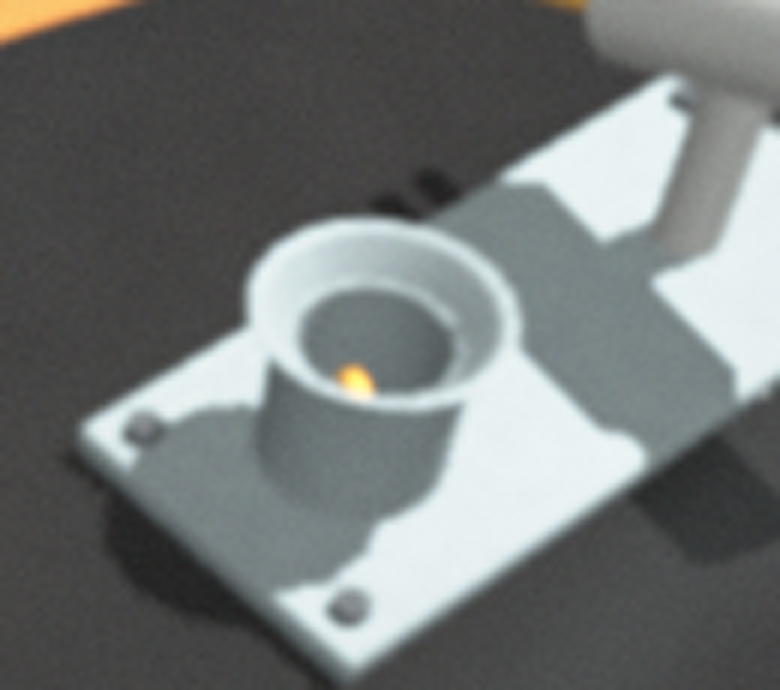

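```bash
cat > h.py <<'E'
import numpy as np, cv2
from workcell import arm
def ray(c,px,T=None):
    K=np.array([[c["fx"],0,c["cx"]],[0,c["fy"],c["cy"]],[0,0,1.]])
    u=cv2.undistortPoints(np.array([[px]],float),K,np.array(c["dist"],float))[0,0]
    T=np.array(c["cam_to_world"]) if T is None else T
    return T[:3,3],T[:3,:3]@np.array([u[0],u[1],1])
def atz(c,px,z,T=None):
    o,d=ray(c,px,T); return o+d*(z-o[2])/d[2]
def tri(r):
    A=0;b=0
    for o,d in r:
        d=d/np.linalg.norm(d);P=np.eye(3)-np.outer(d,d);A=A+P;b=b+P@o
    return np.linalg.solve(A,b)
def wristT(c,s):
    from scipy.spatial.transform import Rotation as R
    M=np.eye(4);M[:3,:3]=R.from_euler('xyz',s["orientation"],degrees=True).as_matrix();M[:3,3]=s["position"]
    return M@np.array(c["T_tool_cam"])
E
python3 - <<'E'
from h import *
np.set_printoptions(precision=4,suppress=True)
S=arm.camera("side");C=arm.camera("scene")
sk=lambda x,y:(270+x/5,110+y/5); sw=lambda x,y:(225+x/7,265+y/7)
ck=lambda x,y:(190+x/5,130+y/5); cw=lambda x,y:(310+x/6,110+y/6)
print("key tri",tri([ray(S,sk(238,210)),ray(C,ck(171,139))]))
print("key side",atz(S,sk(238,210),.141),"scene",atz(C,ck(171,139),.141))
a,b=atz(S,sk(122,213),.141),atz(S,sk(354,203),.141);d=b-a;print("S bar",a,b,np.linalg.norm(d),np.degrees(np.arctan2(d[1],d[0])))
a,b=atz(C,ck(115,61),.141),atz(C,ck(227,216),.141);d=b-a;print("C bar",a,b,np.linalg.norm(d),np.degrees(np.arctan2(d[1],d[0])))
print("well tri",tri([ray(S,sw(359,228)),ray(C,cw(384,312))]),atz(S,sw(359,228),.072),atz(C,cw(384,312),.072))
for z in(.030,.034):
  a,b=atz(S,sw(298,296),z),atz(S,sw(415,337),z);d=b-a;print("lock",a,b,np.linalg.norm(d),np.degrees(np.arctan2(d[1],d[0])))
for z in (.006,.010):
  p=[atz(S,sw(*q),z) for q in((78,190),(578,125))]
  e=[atz(S,sw(*q),z) for q in((78,190),(118,555))]
  f=[atz(S,sw(*q),z) for q in((578,125),(672,555))]
  g=[atz(C,cw(*q),z) for q in((80,430),(350,665))]
  h=[atz(C,cw(*q),z) for q in((350,665),(735,385))]
  for q in(p,e,f,g,h):
    d=q[1]-q[0];print(z,q,np.linalg.norm(d),np.degrees(np.arctan2(d[1],d[0])))
# driver top bar
print("driver",atz(S,sk(162,58),.106))
a,b=atz(S,sk(58,60),.106),atz(S,sk(266,50),.106);print(a,b)
print(arm.state()["time"])
E
```

```text
key tri [ 0.4595 -0.0918  0.1387]
key side [ 0.4591 -0.09    0.141 ] scene [ 0.4629 -0.0922  0.141 ]
S bar [ 0.498  -0.0868  0.141 ] [ 0.4198 -0.0953  0.141 ] 0.07866527878232604 -173.79278128253438
C bar [ 0.4218 -0.0951  0.141 ] [ 0.5006 -0.0894  0.141 ] 0.07904184422430886 4.112331833924388
well tri [0.5178 0.1562 0.071 ] [0.517  0.1563 0.072 ] [0.5195 0.1556 0.072 ]
lock [0.5315 0.1476 0.03  ] [0.5052 0.157  0.03  ] 0.027937810959907678 160.1681439075177
lock [0.5312 0.15   0.034 ] [0.5051 0.1595 0.034 ] 0.027779350216334323 160.1681439075176
0.006 [array([0.5862, 0.106 , 0.006 ]), array([0.4697, 0.0828, 0.006 ])] 0.11880016247432043 -168.7237849824801
0.006 [array([0.5862, 0.106 , 0.006 ]), array([0.5683, 0.2008, 0.006 ])] 0.09643154231082474 100.67211158388464
0.006 [array([0.4697, 0.0828, 0.006 ]), array([0.4476, 0.1959, 0.006 ])] 0.11521208609904389 101.04982965001355
0.006 [array([0.469 , 0.0889, 0.006 ]), array([0.5851, 0.1117, 0.006 ])] 0.11830231086493077 11.138933188809272
0.006 [array([0.5851, 0.1117, 0.006 ]), array([0.5471, 0.2869, 0.006 ])] 0.17920314648513097 102.22153181245076
0.01 [array([0.5856, 0.1086, 0.01  ]), array([0.4698, 0.0855, 0.01  ])] 0.11814851517749965 -168.72378498248008
0.01 [array([0.5856, 0.1086, 0.01  ]), array([0.5679, 0.2029, 0.01  ])] 0.09590259224403752 100.67211158388464
0.01 [array([0.4698, 0.0855, 0.01  ]), array([0.4478, 0.198 , 0.01  ])] 0.11458012025906661 101.04982965001356
0.01 [array([0.4721, 0.0867, 0.01  ]), array([0.5873, 0.1094, 0.01  ])] 0.11743676261803661 11.138933188809286
0.01 [array([0.5873, 0.1094, 0.01  ]), array([0.5496, 0.2833, 0.01  ])] 0.1778920227366252 102.22153181245079
driver [ 0.4859 -0.2155  0.106 ]
[ 0.5252 -0.2127  0.106 ] [ 0.4464 -0.2222  0.106 ]
0.25
```

```bash
cat > plan.py <<'E'
import sys
from h import *
from scipy.spatial.transform import Rotation as R
def plan(x,y,z,yawy):
    "target TCP pos, tool-y heading deg; prints shift in tool axes and turn about tool x"
    s=arm.state();M=R.from_euler('xyz',s["orientation"],degrees=True).as_matrix()
    d=M.T@(np.array([x,y,z])-s["position"])
    h=np.degrees(np.arctan2(M[1,1],M[0,1]))
    t=(yawy-h+180)%360-180
    print("t",s["time"],"pos",s["position"].round(4),"xaxis",M[:,0].round(4),"yhead",round(h,2),"q",s["qpos"].round(1))
    print("shift mm",(d*1000).round(1),"world turn deg",round(t,2),"-> tool x rad",round(-np.radians(t),4),"F",s["force"].round(1),"g",round(s["gripper_width"],3))
if __name__=="__main__": plan(*map(float,sys.argv[1:]))
E
python3 plan.py .4605 -.0912 .40 -84.9;python3 plan.py .4605 -.0912 .40 95.1
```

```text
t 0.25 pos [ 0.1729 -0.5221  0.4044] xaxis [-2.e-04  6.e-04 -1.e+00] yhead -71.68 q [-75.5  17.2  87.2  -0.   75.7  -3.8]
shift mm [   4.6 -318.6 -408.5] world turn deg -13.22 -> tool x rad 0.2308 F [ 0.5 -0.3 -0.4] g 0.994
t 0.25 pos [ 0.1729 -0.5221  0.4044] xaxis [-2.e-04  6.e-04 -1.e+00] yhead -71.68 q [-75.5  17.2  87.2  -0.   75.7  -3.8]
shift mm [   4.6 -318.6 -408.5] world turn deg 166.78 -> tool x rad -2.9108 F [ 0.5 -0.3 -0.4] g 0.994
```

Run:
```python
from h import *
S=arm.camera("side");C=arm.camera("scene")
print(atz(S,(343,100),0),atz(C,(28,265),0)); 
for z in(.1,.15,.2,.25): print(z,atz(S,(363,10),z),atz(S,(340,14),z),atz(C,(1,185),z))
```

```text
[ 0.39241473 -0.43578417  0.        ] [ 0.40506588 -0.43799422  0.        ]
0.1 [ 0.33703869 -0.69714024  0.1       ] [ 0.39748232 -0.66976713  0.1       ] [ 0.31283379 -0.42476406  0.1       ]
0.15 [ 0.34886027 -0.59628964  0.15      ] [ 0.40454628 -0.57107112  0.15      ] [ 0.37668137 -0.40056353  0.15      ]
0.2 [ 0.36068186 -0.49543905  0.2       ] [ 0.41161025 -0.47237511  0.2       ] [ 0.44052894 -0.37636301  0.2       ]
0.25 [ 0.37250345 -0.39458846  0.25      ] [ 0.41867422 -0.3736791   0.25      ] [ 0.50437652 -0.35216248  0.25      ]
```

```bash
python3 -m inch '[[0,-16,-20,0,100],[0,-30,-38,0,100],[0,-34,-44,0,100],[0,-34,-44,0,100],[0,-34,-44,0,100],[0,-34,-44,0,100],[0,-34,-44,0,100],[0,-34,-44,0,100],[0,-34,-44,0,100],[0,-24,-30,0,100],[0,-10,-12,0,100],[0,0,0,0,100]]' 60 && python3 -m inch '[[0,0,0,-0.12,100],[0,0,0,-0.17,100],[0,0,0,-0.17,100],[0,0,0,-0.17,100],[0,0,0,-0.17,100],[0,0,0,-0.17,100],[0,0,0,-0.17,100],[0,0,0,-0.17,100],[0,0,0,-0.17,100],[0,0,0,-0.17,100],[0,0,0,-0.17,100],[0,0,0,-0.17,100]]' && python3 -m inch '[[0,0,0,-0.17,100],[0,0,0,-0.17,100],[0,0,0,-0.17,100],[0,0,0,-0.17,100],[0,0,0,-0.15,100],[0,0,0,-0.09,100],[0,0,0,0,100],[0,0,0,0,100]]'; python3 plan.py .4605 -.0912 .40 95.1
python3 - <<'E'
from h import *
s=arm.state();c=arm.camera("wrist");cv2.imwrite("pics/w1.png",c["color"][:,:,::-1])
E
```

```text
time: 1.85
position: [0.4603, -0.0919, 0.4046]
orientation: [-1.8, 90.0, -163.4]
force: [-0.7, -0.6, 0.4]
gripper_width: 1.001
time: 3.35
position: [0.4596, -0.0934, 0.4048]
orientation: [-55.5, 90.0, -102.9]
force: [-0.2, -0.5, 0.5]
gripper_width: 0.999
time: 4.35
position: [0.46, -0.0926, 0.4047]
orientation: [-48.4, 90.0, -43.5]
force: [-0.7, -0.2, 0.4]
gripper_width: 1.003
t 4.35 pos [ 0.46   -0.0926  0.4047] xaxis [ 1.e-04 -1.e-04 -1.e+00] yhead 94.88 q [ -15.9    6.8   99.7   -0.    73.5 -110.7]
shift mm [4.7 1.4 0.7] world turn deg 0.22 -> tool x rad -0.0039 F [-0.7 -0.2  0.4] g 1.003
```

View pics/w1.png

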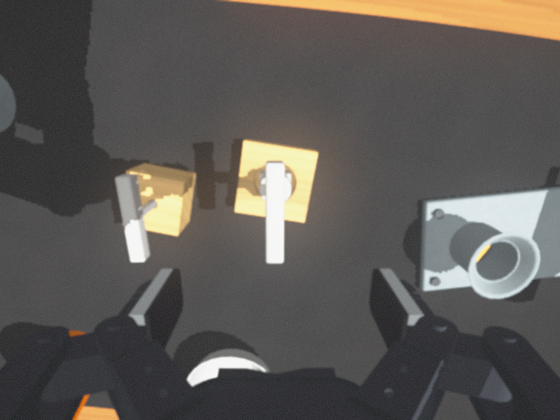

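Wrist view: the key's crossbar runs from (276,163) to (275,263), centred between the fingers and aligned with them. The well rim is at (504,265), with the bar showing yellow at (485,252).

Run:
```python
from h import *
s=arm.state();c=arm.camera("wrist");T=wristT(c,s)
a=atz(c,(275.5,162),.141,T);b=atz(c,(275,263),.141,T);d=b-a
print(a,b,(a+b)/2,np.linalg.norm(d),np.degrees(np.arctan2(d[1],d[0])))
print("well",atz(c,(504,265),.072,T))
im=c["color"][:,:,::-1]
cv2.imwrite("pics/w1k.png",cv2.resize(im[150:275,225:325],None,fx=4.8,fy=4.8,interpolation=cv2.INTER_CUBIC))
cv2.imwrite("pics/w1w.png",cv2.resize(im[215:310,440:560],None,fx=6,fy=6,interpolation=cv2.INTER_CUBIC))
```

```text
[ 0.41947555 -0.09655785  0.141     ] [ 0.49893438 -0.09015261  0.141     ] [ 0.45920496 -0.09335523  0.141     ] 0.07971658214137321 4.608692519158376
well [0.51627607 0.15344001 0.072     ]
```

View pics/w1k.png

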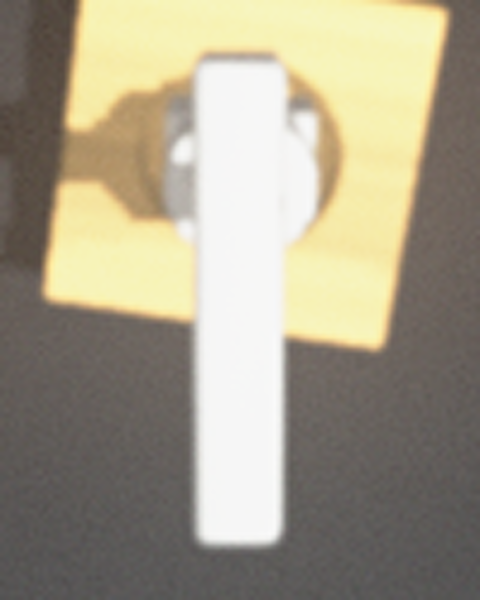

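View pics/w1w.png

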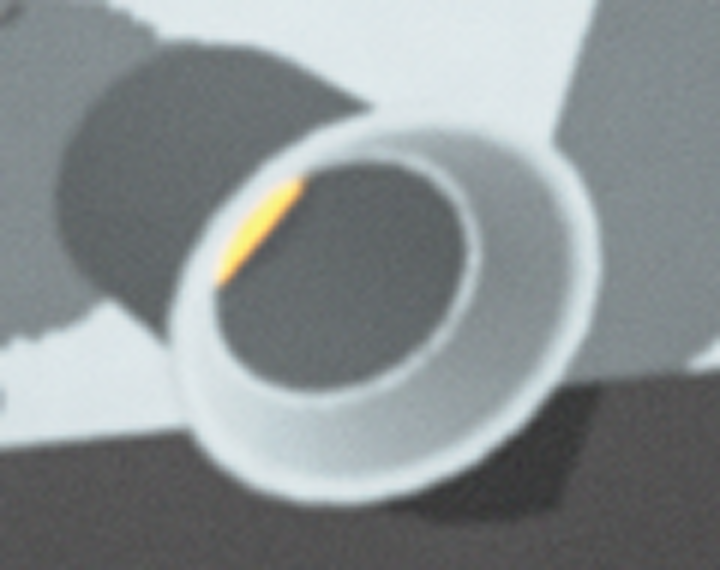

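```bash
python3 -m inch '[[12,0,0,0,100],[20,0,0,0,100],[20,0,0,0,100],[20,0,0,0,100],[20,0,0,0,100],[15,0,0,0,100],[10,0,0,0,100],[0,0,0,0,100],[0,0,0,0,100]]' 60; python3 plan.py .4595 -.0925 .288 94.7
```

```text
time: 5.58
position: [0.4604, -0.092, 0.2882]
orientation: [-21.3, 90.0, -16.2]
force: [-0.2, 0.3, -0.5]
gripper_width: 1.003
t 5.575 pos [ 0.4604 -0.092   0.2882] xaxis [ 8.e-04 -2.e-04 -1.e+00] yhead 95.05 q [ -15.8   15.   106.9   -0.    58.  -110.8]
shift mm [ 0.2 -0.4 -0.9] world turn deg -0.35 -> tool x rad 0.0062 F [-0.2  0.3 -0.5] g 1.003
```

```bash
python3 -m inch '[[0,0,0,0,0],[0,0,0,0,0],[0,0,0,0,0],[0,0,0,0,0],[0,0,0,0,0],[0,0,0,0,0],[0,0,0,0,0],[0,0,0,0,0]]' 70; python3 plan.py .4595 -.0925 .288 94.7
python3 - <<'E'
from h import *
for n in("wrist","side"):
  c=arm.camera(n);cv2.imwrite(f"pics/{n}2.png",c["color"][:,:,::-1])
E
```

```text
time: 6.58
position: [0.4603, -0.092, 0.2878]
orientation: [-22.8, 90.0, -17.7]
force: [0.8, -1.2, 2.6]
gripper_width: 0.156
t 6.575 pos [ 0.4603 -0.092   0.2878] xaxis [ 3.e-04 -1.e-04 -1.e+00] yhead 95.05 q [ -15.8   15.   106.9   -0.    58.  -110.8]
shift mm [-0.2 -0.4 -0.8] world turn deg -0.35 -> tool x rad 0.0062 F [ 0.8 -1.2  2.6] g 0.156
```

View pics/side2.png

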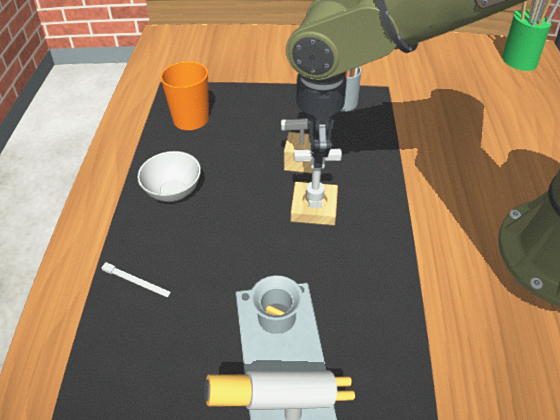

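The gripper is closed on the crossbar (opening 0.156, about 13 mm). Side view: the key is still upright in its holder and the driver is untouched. Next I lift it 105 mm.

```bash
python3 -m inch '[[-5,0,0,0,0],[-10,0,0,0,0],[-15,0,0,0,0],[-20,0,0,0,0],[-20,0,0,0,0],[-20,0,0,0,0],[-10,0,0,0,0],[-5,0,0,0,0],[0,0,0,0,0]]'; python3 plan.py .518 .155 .393 68
python3 - <<'E'
from h import *
for n in("wrist","side"):
  c=arm.camera(n);cv2.imwrite(f"pics/{n}3.png",c["color"][:,:,::-1])
E
```

```text
time: 7.8
position: [0.4602, -0.0919, 0.3926]
orientation: [162.4, 90.0, 167.4]
force: [-0.2, 0.5, -1.9]
gripper_width: 0.152
t 7.8 pos [ 0.4602 -0.0919  0.3926] xaxis [-1.e-04  0.e+00 -1.e+00] yhead 95.05 q [ -15.8    7.5  100.6   -0.    71.9 -110.8]
shift mm [ -0.4 240.9  79.3] world turn deg -27.05 -> tool x rad 0.4722 F [-0.2  0.5 -1.9] g 0.152
```

View pics/side3.png

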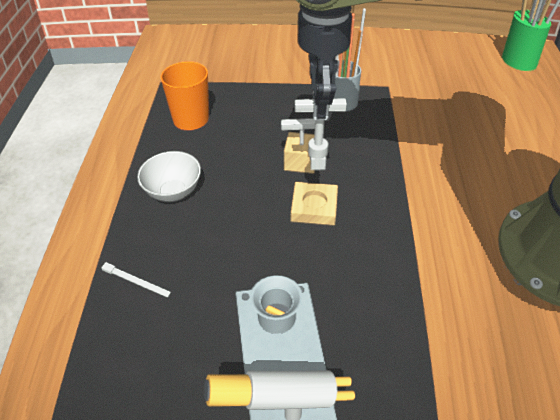

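View pics/wrist3.png

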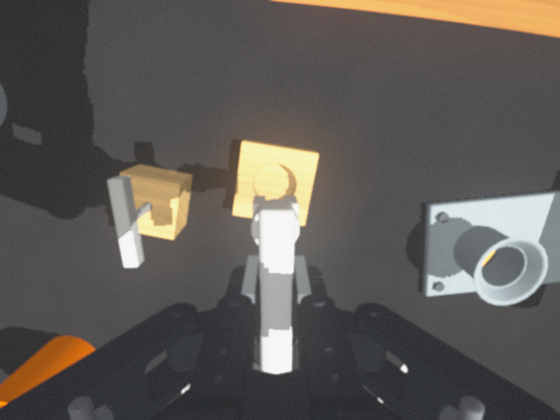

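The key came out upright: empty holder at side (315,203), key foot at about (318,165). I move most of the way to the well, then measure the well from above.

```bash
python3 -m inch '[[0,8,4,0,0],[0,18,8,0,0],[0,25,10,0,0],[0,30,12,0,0],[0,30,12,0,0],[0,25,12,0,0],[0,16,11,0,0],[0,8,10,0,0],[0,0,0,0,0],[0,0,0,0,0]]'; python3 plan.py .518 .155 .393 68
python3 - <<'E'
from h import *
for n in("wrist","side"):
  c=arm.camera(n);cv2.imwrite(f"pics/{n}4.png",c["color"][:,:,::-1])
im=cv2.imread("pics/wrist4.png")
cv2.imwrite("pics/w4z.png",cv2.resize(im[130:280,260:420],None,fx=4,fy=4,interpolation=cv2.INTER_CUBIC))
E
```

```text
time: 9.15
position: [0.5248, 0.0738, 0.3925]
orientation: [-168.2, 90.0, -163.2]
force: [0.0, 0.5, -2.0]
gripper_width: 0.152
t 9.15 pos [0.5248 0.0738 0.3925] xaxis [-4.e-04 -1.e-04 -1.e+00] yhead 95.02 q [  4.   15.2  91.3  -0.   73.5 -91. ]
shift mm [-0.5 81.5  0.4] world turn deg -27.02 -> tool x rad 0.4716 F [ 0.   0.5 -2. ] g 0.152
```

View pics/wrist4.png

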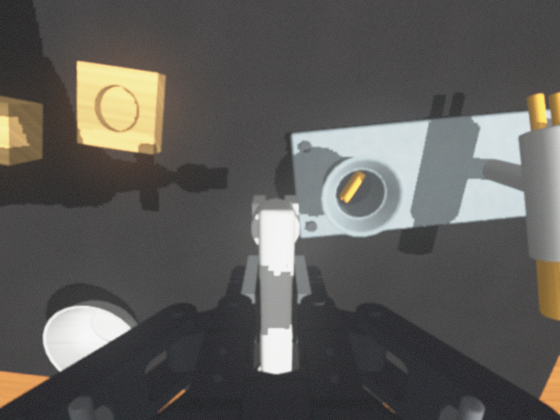

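View pics/w4z.png

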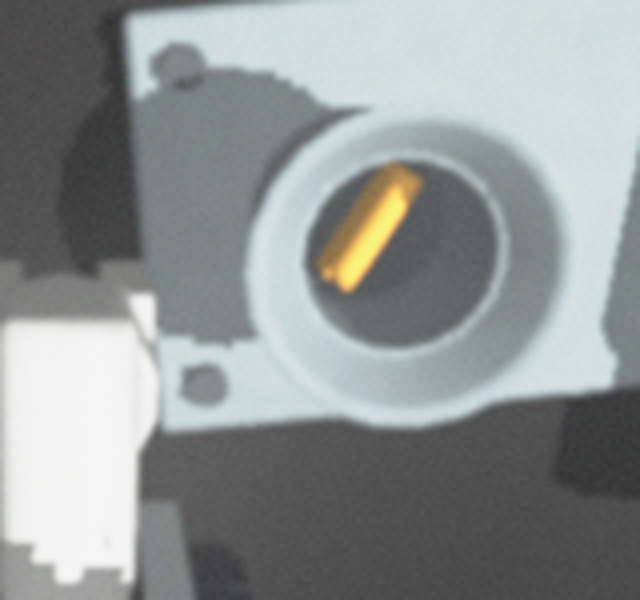

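View pics/side4.png

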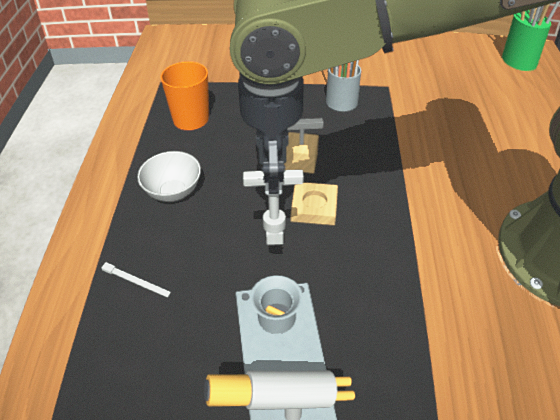

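Top view: the rim centre is at about (362,197) and the whole bar is visible, from about (343,200) to (363,174). Now the numbers.

Run:
```python
from h import *
np.set_printoptions(precision=4,suppress=True)
s=arm.state();c=arm.camera("wrist");T=wristT(c,s)
p=lambda x,y,z:atz(c,(260+(x-1.5)/4,130+(y-1.5)/4),z,T)
print("rim",p(407,267,.072),"inner",p(405,251,.060))
for z,a,b in((.030,(320,272),(393,163)),(.030,(350,292),(422,187)),(.034,(340,282),(410,176))):
  a,b=p(*a,z),p(*b,z);d=b-a;print(a,b,(a+b)/2,np.linalg.norm(d),np.degrees(np.arctan2(d[1],d[0])))
a,b=p(130,18,.008),p(165,432,.008);print("short edge",np.linalg.norm(b-a),np.degrees(np.arctan2(*(b-a)[1::-1])))
# key crossbar & prongs in view
S=arm.camera("side")
hb=[atz(S,q,.133+.1047) for q in((246,178),(301,178))];print(hb)
M=np.array(s["position"]);print(M)
```

```text
rim [0.5174 0.1521 0.072 ] inner [0.5164 0.1545 0.06  ]
[0.5307 0.1417 0.03  ] [0.5002 0.1564 0.03  ] [0.5155 0.149  0.03  ] 0.033839243867570236 154.3154328157486
[0.5355 0.1505 0.03  ] [0.5058 0.1649 0.03  ] [0.5206 0.1577 0.03  ] 0.033025391911170196 154.0516717005533
[0.532  0.1464 0.034 ] [0.5025 0.1602 0.034 ] [0.5173 0.1533 0.034 ] 0.03247803818521088 154.94227323191157
short edge 0.11883395973846851 10.775355020702161
[array([0.5597, 0.076 , 0.2377]), array([0.486 , 0.0732, 0.2377])]
[0.5247 0.0738 0.3927]
```

```bash
python3 -m inch '[[0,0,0,0.08,0],[0,0,0,0.15,0],[0,0,0,0.15,0],[0,0,0,0.1,0],[0,0,0,0.053,0],[0,0,0,0,0],[0,0,0,0,0]]'; python3 plan.py .518 .1545 .393 64.5
```

```text
time: 10.22
position: [0.5248, 0.0743, 0.3928]
orientation: [26.1, 90.0, 0.7]
force: [0.1, 0.4, -2.2]
gripper_width: 0.149
t 10.225 pos [0.5248 0.0743 0.3928] xaxis [ 1.e-04  0.e+00 -1.e+00] yhead 64.58 q [  4.1  15.2  91.3  -0.   73.5 -60.5]
shift mm [ -0.2  69.6 -40.6] world turn deg -0.08 -> tool x rad 0.0013 F [ 0.1  0.4 -2.2] g 0.149
```

```bash
python3 -m inch '[[0,8,-4.6,0,0],[0,16,-9.4,0,0],[0,20,-12,0,0],[0,16,-9,0,0],[0,9.6,-5.6,0,0],[0,0,0,0,0],[0,0,0,0,0]]'; python3 plan.py .518 .1545 .393 64.5
python3 - <<'E'
from h import *
for n in("wrist","side","scene"):
  c=arm.camera(n);cv2.imwrite(f"pics/{n}5.png",c["color"][:,:,::-1])
im=cv2.imread("pics/side5.png")
a=cv2.resize(im[195:345,205:345],None,fx=4,fy=4,interpolation=cv2.INTER_CUBIC)
cv2.imwrite("pics/s5z.png",a)
im=cv2.imread("pics/scene5.png")
cv2.imwrite("pics/c5z.png",cv2.resize(im[60:210,310:450],None,fx=4,fy=4,interpolation=cv2.INTER_CUBIC))
E
```

```text
time: 11.1
position: [0.5182, 0.1543, 0.3927]
orientation: [-67.8, 90.0, -93.3]
force: [0.2, -0.4, -1.8]
gripper_width: 0.155
t 11.1 pos [0.5182 0.1543 0.3927] xaxis [-0.e+00 -1.e-04 -1.e+00] yhead 64.5 q [ 12.7  16.6  89.6  -0.   73.9 -51.8]
shift mm [-0.3  0.  -0.3] world turn deg -0.0 -> tool x rad 0.0 F [ 0.2 -0.4 -1.8] g 0.155
```

View pics/s5z.png

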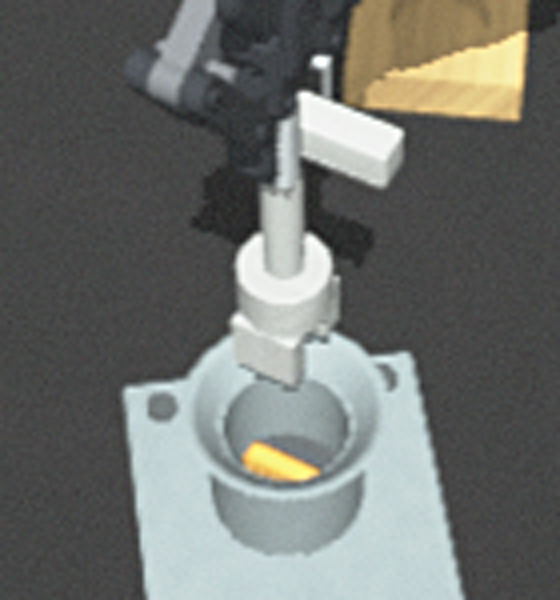

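View pics/c5z.png

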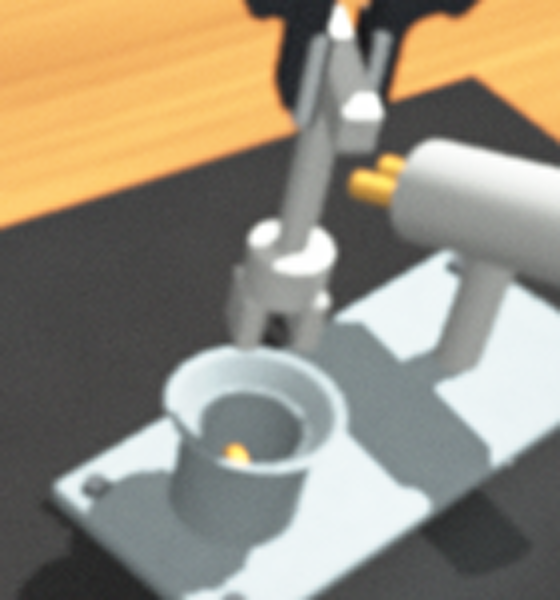

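View pics/wrist5.png

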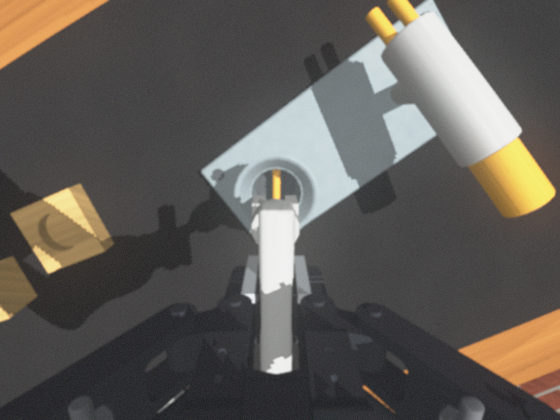

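The slot and bar are aligned: in the wrist view the bar is vertical at column 277, right under the fork. I lower it in stages.

```bash
python3 -m inch '[[6,0,0,0,0],[10,0,0,0,0],[10,0,0,0,0],[10,0,0,0,0],[10,0,0,0,0],[10,0,0,0,0],[8,0,0,0,0],[4,0,0,0,0],[0,0,0,0,0],[0,0,0,0,0]]'; python3 plan.py .518 .1545 .296 64.5
python3 - <<'E'
from h import *
for n in("wrist","side"):
  c=arm.camera(n);cv2.imwrite(f"pics/{n}6.png",c["color"][:,:,::-1])
im=cv2.imread("pics/wrist6.png");im2=cv2.imread("pics/side6.png")
cv2.imwrite("pics/6z.png",np.hstack([cv2.resize(im[130:280,210:340],None,fx=3,fy=3),cv2.resize(im2[215:365,205:335],None,fx=3,fy=3)]))
E
```

```text
time: 12.5
position: [0.5182, 0.1547, 0.325]
orientation: [39.5, 90.0, 14.1]
force: [0.7, -0.5, -2.8]
gripper_width: 0.147
t 12.5 pos [0.5182 0.1547 0.325 ] xaxis [ 6.e-04  1.e-04 -1.e+00] yhead 64.52 q [ 12.7  20.5  93.8   0.   65.6 -51.8]
shift mm [29.  -0.3 -0.1] world turn deg -0.02 -> tool x rad 0.0003 F [ 0.7 -0.5 -2.8] g 0.147
```

View pics/6z.png

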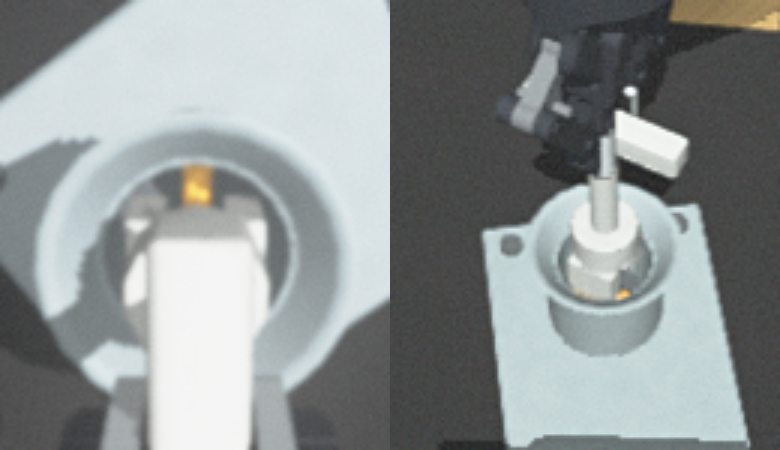

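No contact so far, and the fork straddles the bar symmetrically. I continue down.

```bash
python3 -m inch '[[4,0,0,0,0],[5,0,0,0,0],[5,0,0,0,0],[0,0,0,0,0]]'; python3 -m inch '[[4,0,0,0,0],[4,0,0,0,0],[4,0,0,0,0],[2,0,0,0,0],[0,0,0,0,0],[0,0,0,0,0],[0,0,0,0,0]]'; python3 plan.py .518 .1545 .296 64.5
```

```text
time: 13.1
position: [0.5181, 0.1547, 0.3101]
orientation: [-139.6, 89.9, -165.1]
force: [-0.1, -0.2, -2.8]
gripper_width: 0.149
time: 13.98
position: [0.5182, 0.1547, 0.2968]
orientation: [43.0, 90.0, 17.5]
force: [0.7, -0.5, -1.8]
gripper_width: 0.154
t 13.975 pos [0.5182 0.1547 0.2968] xaxis [ 2.e-04  1.e-04 -1.e+00] yhead 64.51 q [ 12.7  22.5  95.2   0.   62.2 -51.8]
shift mm [ 0.8 -0.2 -0.1] world turn deg -0.01 -> tool x rad 0.0003 F [ 0.7 -0.5 -1.8] g 0.154
```

```bash
python3 -m inch '[[0,0,0,0.05,0],[0,0,0,0.1,0],[0,0,0,0.1,0],[0,0,0,0.1,0],[0,0,0,0.1,0],[0,0,0,0.05,0],[0,0,0,0,0]]'; python3 plan.py .518 .1545 .296 -5; python3 -c "
from h import *
print(arm.state()['ft_torque'])"
python3 -m inch '[[0,0,0,0.1,0],[0,0,0,0.1,0],[0,0,0,0.1,0],[0,0,0,0.1,0],[0,0,0,0.05,0],[0,0,0,0.05,0],[0,0,0,0,0]]'; python3 plan.py .518 .1545 .296 -5; python3 -c "
from h import *
print(arm.state()['ft_torque'])"
```

```text
time: 14.85
position: [0.5182, 0.1548, 0.2968]
orientation: [84.8, 90.0, 30.7]
force: [0.5, 1.9, -3.0]
gripper_width: 0.153
t 14.85 pos [0.5182 0.1548 0.2968] xaxis [ 4.e-04  3.e-04 -1.e+00] yhead 35.89 q [ 12.7  22.6  95.2   0.   62.2 -23.2]
shift mm [ 0.8 -0.3  0.1] world turn deg -40.89 -> tool x rad 0.7137 F [ 0.5  1.9 -3. ] g 0.153
[ 0.32626585 -0.23080506  0.06602398]
time: 15.72
position: [0.5182, 0.1547, 0.2968]
orientation: [96.8, 90.0, 14.1]
force: [0.9, 1.4, -2.9]
gripper_width: 0.147
t 15.725 pos [0.5182 0.1547 0.2968] xaxis [ 7.e-04  2.e-04 -1.e+00] yhead 7.3 q [12.7 22.6 95.2  0.  62.2  5.4]
shift mm [ 0.8 -0.3  0.2] world turn deg -12.3 -> tool x rad 0.2147 F [ 0.9  1.4 -2.9] g 0.147
[ 0.24227309 -0.46311708  0.05225298]
```

Low forces so far and the lock is turning. Next are small turns with a torque check after each.

```bash
for i in 1; do python3 -m inch '[[0,0,0,0.05,0],[0,0,0,0.05,0],[0,0,0,0.05,0],[0,0,0,0,0]]'; done; python3 plan.py .518 .1545 .296 -5; python3 -c "
from h import *
print(arm.state()['ft_torque'])
c=arm.camera('side');cv2.imwrite('pics/side7.png',cv2.resize(c['color'][195:345,205:345,::-1],None,fx=4,fy=4))"
python3 -m inch '[[0,0,0,0.03,0],[0,0,0,0.03,0],[0,0,0,0,0]]'; python3 plan.py .518 .1545 .296 -5; python3 -c "
from h import *
print(arm.state()['ft_torque'])"
```

```text
time: 16.23
position: [0.5182, 0.1547, 0.2968]
orientation: [98.5, 90.0, 7.3]
force: [2.2, 0.9, -3.4]
gripper_width: 0.154
t 16.225 pos [0.5182 0.1547 0.2968] xaxis [ 6.e-04  1.e-04 -1.e+00] yhead -1.26 q [12.7 22.6 95.2 -0.  62.2 14. ]
shift mm [ 0.8 -0.2  0.2] world turn deg -3.74 -> tool x rad 0.0652 F [ 2.2  0.9 -3.4] g 0.154
[ 0.1481653  -0.6322583   0.00726959]
time: 16.65
position: [0.5182, 0.1547, 0.2968]
orientation: [101.2, 90.0, 6.4]
force: [2.8, -0.2, -1.6]
gripper_width: 0.148
t 16.65 pos [0.5182 0.1547 0.2968] xaxis [ 3.e-04  0.e+00 -1.e+00] yhead -4.84 q [12.7 22.6 95.2 -0.  62.2 17.6]
shift mm [ 0.8 -0.2  0.2] world turn deg -0.16 -> tool x rad 0.0029 F [ 2.8 -0.2 -1.6] g 0.148
[ 0.18557938 -0.68859729  0.11349237]
```

View pics/side7.png

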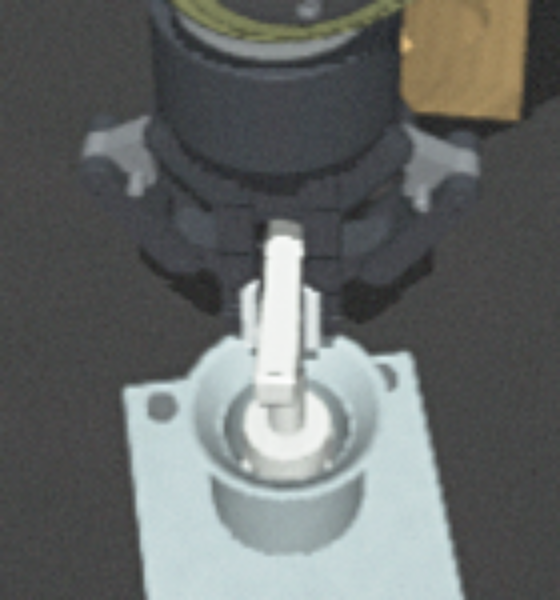

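```bash
t(){ python3 -c "
from h import *
s=arm.state();print(s['qpos'][5].round(2),s['ft_torque'].round(3),s['force'].round(1))"; }
python3 -m inch '[[0,0,0,0.02,0],[0,0,0,0,0]]'>/dev/null;t
python3 -m inch '[[0,0,0,0.02,0],[0,0,0,0,0]]'>/dev/null;t
python3 -m inch '[[0,0,0,0.02,0],[0,0,0,0,0]]'>/dev/null;t
python3 -m inch '[[0,0,0,0.02,0],[0,0,0,0,0]]'>/dev/null;t
```

```text
18.72 [ 0.139 -0.735  0.04 ] [ 3.3  0.2 -2.1]
19.86 [ 0.1   -0.843  0.247] [ 3.1  1.1 -0. ]
21.01 [ 0.072 -0.796  0.418] [ 3.2  0.2 -1.5]
22.15 [ 0.041 -0.772  0.597] [2.9 0.6 0.1]
```

Torque now climbs steeply with angle (0.04, 0.25, 0.42, 0.60 N m, against 0.12 N m friction). The lock is at its stop, at the angle the geometry predicts. I hold, unload, release and retreat.

```bash
python3 -m inch '[[0,0,0,0,0],[0,0,0,0,0],[0,0,0,0,0],[0,0,0,-0.04,0],[0,0,0,-0.03,0],[0.8,0,0,0,0],[0,0,0,0,0]]'; python3 plan.py .518 .1545 .296 -8; python3 -m inch '[[0,0,0,0,10],[0,0,0,0,18],[0,0,0,0,22],[0,0,0,0,28],[0,0,0,0,40],[0,0,0,0,60],[0,0,0,0,80],[0,0,0,0,100],[0,0,0,0,100],[0,0,0,0,100],[0,0,0,0,100]]'; python3 -c "
from h import *
for n in ('side','wrist','scene'):
  c=arm.camera(n);cv2.imwrite(f'pics/{n}8.png',c['color'][:,:,::-1])"
```

```text
time: 18.52
position: [0.5181, 0.1547, 0.2958]
orientation: [-95.8, 90.0, 168.8]
force: [2.5, 0.9, -1.6]
gripper_width: 0.152
t 18.525 pos [0.5181 0.1547 0.2958] xaxis [-1.e-04  0.e+00 -1.e+00] yhead -5.43 q [12.7 22.6 95.3  0.  62.1 18.2]
shift mm [-0.2 -0.1  0.2] world turn deg -2.57 -> tool x rad 0.0449 F [ 2.5  0.9 -1.6] g 0.152
time: 19.9
position: [0.5181, 0.1547, 0.2959]
orientation: [-96.9, 90.0, 167.7]
force: [0.2, -0.5, 0.3]
gripper_width: 1.002
```

View pics/side8.png

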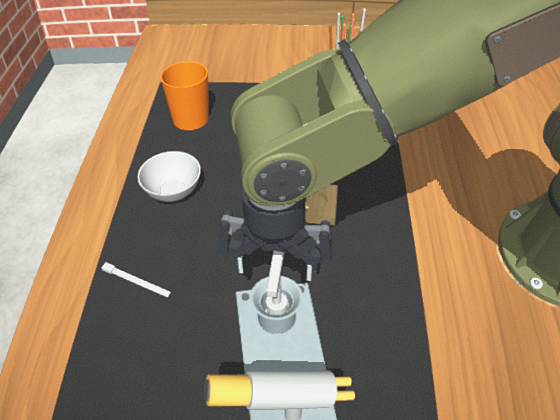

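View pics/wrist8.png

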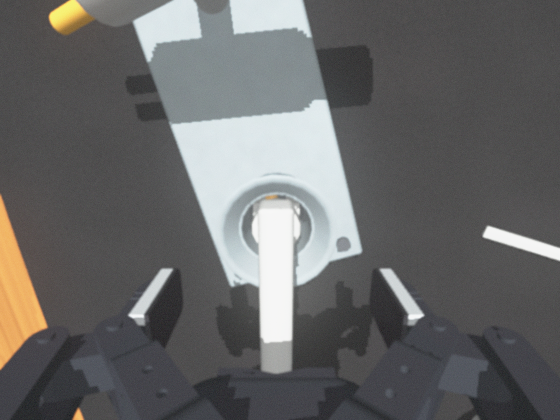

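The key is free, standing upright with its crossbar between the open pads at wrist (276,285), nothing touching it. I retreat straight up.

```bash
python3 -m inch '[[-6,0,0,0,100],[-12,0,0,0,100],[-20,0,0,0,100],[-25,0,0,0,100],[-25,0,0,0,100],[-25,0,0,0,100],[-12,0,0,0,100],[-5,0,0,0,100],[0,0,0,0,100],[0,0,0,0,100],[0,0,0,0,100]]'
python3 - <<'E'
from h import *
np.set_printoptions(precision=4,suppress=True)
for n in ('side','wrist','scene'):
  c=arm.camera(n);cv2.imwrite(f'pics/{n}9.png',c['color'][:,:,::-1])
a=cv2.imread('pics/wrist9.png')[130:290,205:345];b=cv2.imread('pics/side9.png')[205:365,205:345]
cv2.imwrite('pics/9z.png',np.hstack([cv2.resize(q,None,fx=2.8,fy=2.8,interpolation=cv2.INTER_CUBIC) for q in(a,b)]))
E
```

```text
time: 21.42
position: [0.5182, 0.1547, 0.4253]
orientation: [-71.3, 89.9, -166.7]
force: [-0.6, 0.2, 0.2]
gripper_width: 0.995
```

View pics/9z.png

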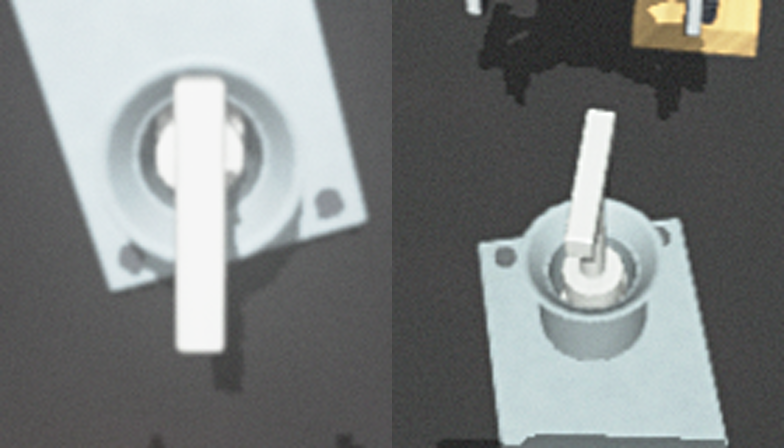

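View pics/scene9.png

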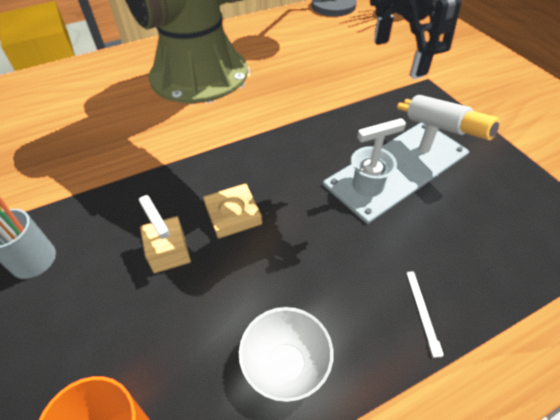

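Run:
```python
from h import *
np.set_printoptions(precision=4,suppress=True)
s=arm.state();c=arm.camera("wrist");T=wristT(c,s)
a,b=atz(c,(276.4,157.9),.149,T),atz(c,(276.4,255.2),.149,T);d=b-a
print(a,b,(a+b)/2,np.linalg.norm(d),np.degrees(np.arctan2(d[1],d[0])))
S=arm.camera("side")
# crossbar centre: side zoom (591,180)->minus 392
print(tri([ray(S,(205+(597-392)/2.8,205+175/2.8)),ray(c,(276.4,206),T)]),arm.state()["time"])
```

```text
[0.5219 0.1954 0.149 ] [0.5144 0.1156 0.149 ] [0.5181 0.1555 0.149 ] 0.08011312117875762 -95.36186359646324
[0.5159 0.1569 0.1477] 21.675
```

```bash
python3 -c "
from workcell import arm
print(arm.close_job())"
```

```text
the job is handed in; nothing more can be done
None
```

I took the fork key from its holder, lowered its fork over the bar, and turned the lock clockwise to its stop. I then released the key standing in the well, backed off straight up, and handed in the job at about 21.7 s.

- **Lock:** The turn torque rose from about 0.04 to 0.6 N m over the last 3.4°, against 0.12 N m of friction. That happened where the stand's long side (about 101°) says the stop should be. The crossbar rests at −95.4°, so with the 17° of fork play the lock is at about 1.04 rad or more. The bar itself was hidden under the key, so this is inferred and not seen directly.
- **Key:** The crossbar measures 80 mm long at its expected seated height (top at 149 mm). It is centred about 1 mm from the well position I aimed for, and looks upright.
- **Driver:** In the last scene view it still stands at its starting place, and the gripper was clear of everything.
- **Disagreements:** The cameras differed by 2–3 mm on the key and well positions. I used the gripped key as the reference. The first side-view reading of the bar's angle (160°, partly hidden) was replaced by the 154.5° top view, and the fork then went on without contact.

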